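# Close the child-safe cap on the jar

## Task

Close the jar with its child-safe cap: set the cap over the neck, feel for the gaps between the hooks, press it down against the spring and twist it clockwise to the stop, then let it rise so that it stays locked in its notches. Press and twist with a gentle hand, and leave the things around it where they stand.

Things in the scene. Friction and masses are not known exactly. Their poses are not given: they have to be found in the camera images.
- cap_center (a point): Centre (half-way up, 18 mm above the lower edge) of the loose cap: a white ribbed round cap 56 mm across, 36 mm high, about 45 g, open side down, z up, +x toward one of its lugs. Four lugs, 90 degrees apart, point inward at the cap's own +x, +y, -x and -y, each marked by a raised blue tick on top. The skirt's bore is 50 mm wide and 26 mm deep.
- cap_grip (a point): Point on the cap's axis 12 mm above its centre, inside the solid smooth 10 mm disc that forms its top: a good height for the pads.
- cap: The cap as a whole; origin on its axis at its lower edge, z up. The lugs inside are 4.8 mm wide, span 3 to 7 mm above the lower edge and leave 41.6 mm between opposite lugs.
- jar_mouth (a point): Centre of the flat rim of the jar's white neck (39 mm diameter), 85 mm above the table, z up. Four green hooks stand round the neck with gaps of 46 degrees between them. The gaps' middles lie nominally at this frame's +x, +y, -x, -y, but the neck sits up to 0.5 rad (29 degrees) off that either way and its true angle is not reported: find it by feel or by eye. The neck does not turn.
- jar: The amber jar with its neck, hooks and seal, fixed in a grey holder (foot 92 mm wide, black tab on its -x side) stuck to the table; origin on its axis at the table, z up. Cap and neck are fragile: keep the load between them below 50 N, pressing and twisting.
- hook_tops (a point): Point on the jar's axis level with the tops of the hooks, 9 mm below the rim; the hooks reach out to 47.4 mm diameter. With its lugs lying on top of the hooks the cap's centre is 6 mm above the rim; with its lugs in the gaps it drops to 1 mm above the rim, resting on the sprung seal.
- seal_top (a point): Top of the grey sprung seal disc (29 mm wide) when free, 9 mm above the rim. Holding the cap down takes about 4 N with the cap's centre 1 mm above the rim, 10 N at 5.5 mm below the rim, where the lugs begin to pass under the hooks' ridges, and 12 N at 8 mm below, the hard bottom.
- home (a point): Where the cap's centre lies when locked: on the jar's axis 3 mm below the rim. Pressed below the ridges, the cap turns clockwise (seen from above) to a hard stop 53 degrees past the middle of a gap; let up there, it rises into the notches and stays at this point. The notches have 5 degrees of play before the stop; let up earlier, the lugs jam under the ridges 2.5 mm lower.
- shaker_mid (a point): bystander: salt shaker, 44 mm wide, 90 mm high; point half-way up
- spoon_mid (a point): bystander: teaspoon lying on the table, 137 mm long; point at its middle
- sachet_mid (a point): bystander: flat red drink sachet lying on the table, 30x75x9 mm; point at its middle

How it is judged:
By the outcome, as a careful person would: the job done as asked, in the order asked, and still so for the second after the job is handed in, with the robot touching nothing.
It also fails if it takes over 72 s, if anything falls off the work surface, if the arm or the gripper's body presses on something with over 40 N, if the wrist force passes 120 N, or if a joint passes its speed limit or range.

## Robot

A 7-joint arm with a two-finger parallel gripper is mounted at the origin on a cart in front of the work surface, level with it; the furniture and walls round the work are solid. World frame = base frame: x ahead of the robot, y to its left, z up, the work surface at z = 0. Lengths are in m, angles in rad, forces in N, time in s.
With the tool pointing down it reaches from about 0.425 to 0.875 m from the base axis. Payload 4.7 kg.
Tool frame: the origin (TCP) lies midway between the tips of the shut fingers; the grasp point (between the pads) lies 19 mm behind it; y points along the fingers, z is the direction in which the jaws open and shut, and the axes are right-handed (so a half turn about y gives the same grasp; the last joint's range is limited). The gripper opens to 87 mm and grips with 3 to 60 N. Pads are 19 mm wide; open, the fingers measure 117 mm over their backs; the gripper's body (75 mm by 190 mm) begins 51 mm behind the grasp point.
Start: joints at [-1.245, 0.321, -0.07, 1.45, 0.023, 1.371, -0.057], TCP at [0.199, 0.619, 0.223] pointing down, gripper open.
Joint ranges: [-2.86, 2.86], [-0.3, 2.09], [-1.38, 1.24], [0.06, 2.45], [-1.56, 4.7], [0.09, 2.05], [-2.69, 2.69]. Speed limits (rad/s): [2.57, 2.57, 3.14, 3.14, 3.14, 3.14, 3.14].

## Interface

Orientations are given as a rotation vector (axis times angle).
In Python, from bench import ctrl gives the robot as it stands.
- The arm moves only by the tool play_rows, never from a script. Its arguments are lists of equal length, an entry for each row: "translation": the shift along the tool's x, y, z in mm, a list of three; "turn": the turn, a rotation vector about the tool's x, y, z in rad, a list of three; "fingers": the opening, from -1 (shut) to 1 (fully open), so that 0 is half open. In form: {"translation": [[dx, dy, dz], ...], "turn": [[wx, wy, wz], ...], "fingers": [fingers, ...]}. A call has exactly 10 rows; each row shifts and turns the commanded pose from where the row before left it, along the tool's axes as they then stand; what a row does not reach is not made up. A row lasts 1/12 s, in which the tool goes at most 41.7 mm and 7.16 degrees, less where a joint would pass 70% of its speed; a pose out of reach is approached as far as the arm can. A call with a gripper value outside its range is refused whole. The fingers move at their own pace and stop on an object; "grip_force" is the grip in N (left out, the last holds). Time passes only in rows, so rows that do not move let the fingers close, or fill a call up. It gives the time, the measured TCP pose, the force and the opening at its end, in the units of the state.
- ctrl.get_state(): the state, without advancing time (a new reading comes with each control period).
- ctrl.get_image(name): name is "scene" or "top"; returns the picture (480x640x3 uint8, blue, green, red); there is no depth.
- ctrl.camera_info(name): a dict with "camera_matrix" (3x3 intrinsics, pixels), "k1" (the pictures are not rectified: a ray, as slopes to the right and down, at radius r is drawn at 1 + k1 r^2 times it, then the intrinsics apply), "R" (3x3) and "t" (3): a world point X has camera coordinates R X + t. Camera axes: x right, y down, z forward; pixel columns grow to the right and rows downward; lengths in m; the calibration is good to about 2 mm. A picture is of the moment at which its call begins. camera_info takes no time and is no camera call.
- ctrl.close_job(): hands the job in, once; it reports no verdict.
The state is a dict: "time": time; "joint_positions": joint angles; "qd": joint speeds; "joint_torque": joint torques, N m; "position": TCP position; "tool_rot": TCP orientation; "ft_force": force on the tool from outside, world axes, zero at the start; "torque": the same for the moment, N m; "grip_width": opening from 0.0 (shut) to 1.0 (fully open).
Only numpy, scipy, OpenCV 4.12 (cv2) and the standard library are available. Lean on these libraries where they do the work, as an engineer would, in place of code of your own. Each camera call takes 0.05 s, during which the arm holds its last target.

## Working session

There is one attempt and no reset: what is moved stays moved. The work goes in short steps, Python scripts to look and compute and a tool call to move; the robot and the scene stay as the last step left them, time stands still between calls to the robot, and variables do not carry over. Pictures are saved under pics/ and viewed, and the job is handed in when it is done.

Besides the shell and the picture viewer there is one more tool, called after "Request:" by a JSON object that holds its "api" and its "payload". play_rows: Moves the arm, as the interface text tells. Its arguments: {"type":"object","properties":{"translation":{"type":"array"},"turn":{"type":"array"},"fingers":{"type":"array"},"grip_force":{"type":"number"}},"required":["translation","turn","fingers"]}

```bash
ls; mkdir -p pics
python3 - <<'E'
from bench import ctrl
import cv2
s=ctrl.get_state()
for k,v in s.items(): print(k,v)
for n in("scene","top"):
    cv2.imwrite(f"pics/{n}0.png",ctrl.get_image(n)); print(n,ctrl.camera_info(n))
E
```

```text
pics
time 0.0
joint_positions [-1.24490701  0.32181826 -0.07007254  1.45165391  0.02263395  1.37080532
 -0.05691038]
qd [-0.00213228  0.00011727 -0.00070662  0.00012841 -0.00196851  0.00042589
 -0.00090532]
joint_torque [-2.90119442e-04 -4.91284347e+01 -4.04043691e-01 -3.12538755e+01
 -6.39964803e-02  4.37302503e-02  1.81562882e-04]
position [0.19929416 0.61811899 0.2214751 ]
tool_rot [-1.55880585  0.24487781 -0.24462465]
ft_force [-0.70768982  0.41005283  0.62946513]
torque [ 0.01498983 -0.02287343 -0.02038581]
grip_width 1.0047115847321566
scene {'camera_matrix': array([[616.67592984,   0.        , 320.65176728],
       [  0.        , 616.67592984, 239.45612398],
       [  0.        ,   0.        ,   1.        ]]), 'k1': 0.016069949438227503, 'R': array([[ 0.78930742, -0.61390239,  0.01084694],
       [-0.36679672, -0.48561851, -0.79349532],
       [ 0.49239615,  0.62233312, -0.60847968]]), 't': array([-0.44119525,  0.33775853,  1.12177808])}
top {'camera_matrix': array([[501.91334091,   0.        , 321.58317714],
       [  0.        , 501.91334091, 239.74491421],
       [  0.        ,   0.        ,   1.        ]]), 'k1': -0.0517892149439398, 'R': array([[ 0.01709806, -0.99982779,  0.00721434],
       [-0.98379391, -0.01811102, -0.17838589],
       [ 0.17848583, -0.00404737, -0.98393416]]), 't': array([0.05844824, 0.61566663, 1.13851851])}
```

View pics/scene0.png

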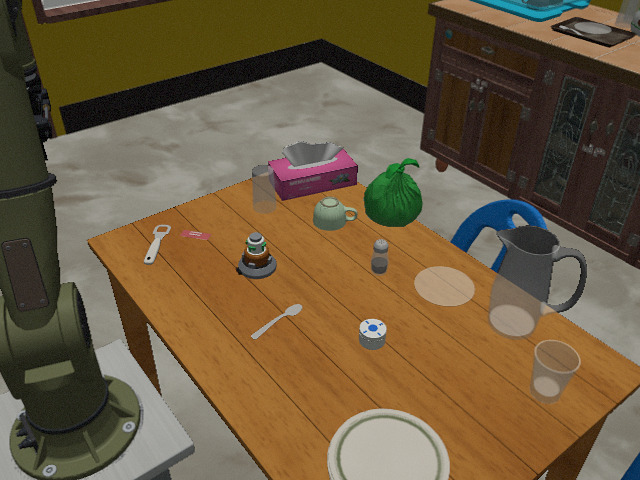

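View pics/top0.png

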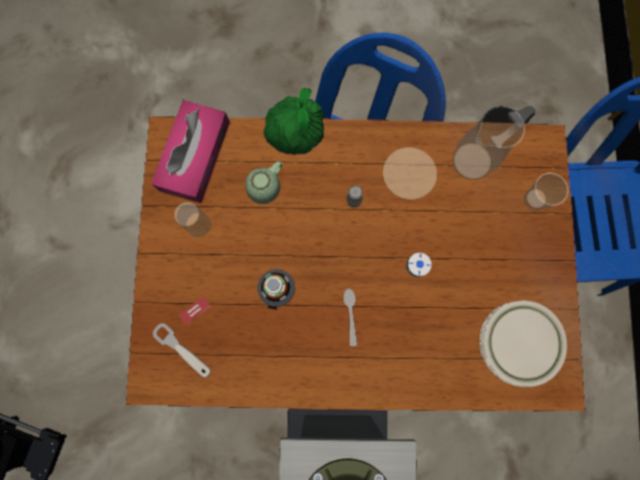

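Run:
```python
import cv2,numpy as np
s=cv2.imread("pics/scene0.png");t=cv2.imread("pics/top0.png")
f=lambda im,x,y,w,h,k:cv2.resize(im[y:y+h,x:x+w],None,fx=k,fy=k,interpolation=cv2.INTER_CUBIC)
a=np.hstack([f(s,230,225,50,55,7.2)[:390,:360],f(s,348,310,50,55,7.2)[:390,:360]])
cv2.imwrite("pics/c_scene.png",a)
a=np.hstack([f(t,252,264,48,48,8),f(t,396,240,48,48,8)])
cv2.imwrite("pics/c_top.png",a)
```

```text
(no output)
```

View pics/c_scene.png

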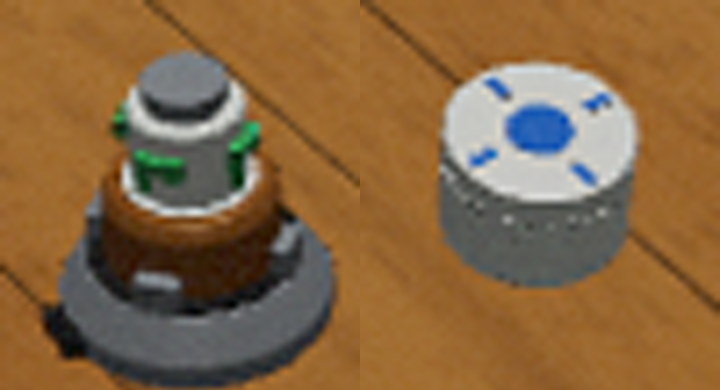

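View pics/c_top.png

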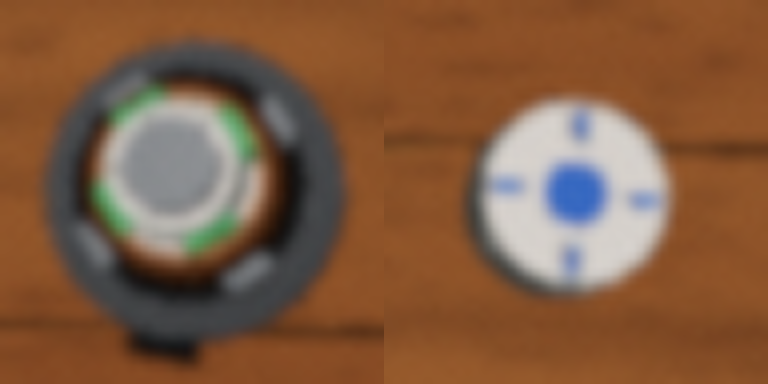

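```bash
cat > h.py <<'E'
import numpy as np,cv2
from bench import ctrl
from scipy.spatial.transform import Rotation as Ro
def ray(n,px):
    c=ctrl.camera_info(n);K=c["camera_matrix"];p=np.atleast_2d(np.array(px,float)).reshape(-1,1,2)
    q=cv2.undistortPointsIter(p,K,np.array([c["k1"],0,0,0.]),None,None,(3,50,1e-10)).reshape(-1,2)
    d=np.c_[q,np.ones(len(q))]@c["R"]; return -c["R"].T@c["t"],d
def onz(n,px,z):
    o,d=ray(n,px); s=(z-o[2])/d[:,2]; return o+d*s[:,None]
def proj(n,X):
    c=ctrl.camera_info(n);X=np.array(X,float).reshape(-1,1,3)
    return cv2.projectPoints(X,cv2.Rodrigues(c["R"])[0],c["t"],c["camera_matrix"],np.array([c["k1"],0,0,0.]))[0].reshape(-1,2)
E
python3 - <<'E'
from h import *
np.set_printoptions(precision=4,suppress=True)
T=lambda L,ox,oy,cx=0:[(ox+(u-cx+.5)/8-.5,oy+(v+.5)/8-.5) for u,v in L]
S=lambda L,ox,oy,cx=0:[(ox+(u-cx+.5)/7.2-.5,oy+(v+.5)/7.2-.5) for u,v in L]
cap=onz("top",T([(576,194),(580,126),(644,200),(571,260),(507,186)],396,240,384),.036);print("cap top",cap)
c=cap[1:].mean(0);print(c,np.degrees(np.arctan2(*(cap[1:]-c)[:,[1,0]].T)),np.hypot(*(cap[1:]-c)[:,:2].T))
cs=onz("scene",S([(540,130),(497,88),(598,104),(585,174),(483,157)],348,310,360),.036);print("scene cap",cs)
c=cs[1:].mean(0);print(c,np.degrees(np.arctan2(*(cs[1:]-c)[:,[1,0]].T)))
print("seal",onz("top",T([(171,167)],252,264),.094),onz("scene",S([(185,81)],230,225),.094))
print("foot,tab",onz("top",T([(196,191)],252,264),.01),onz("top",T([(163,347)],252,264),.01))
hk=onz("top",T([(135,107),(238,132),(113,208),(208,235)],252,264),.076);c=hk.mean(0);print(c,hk,np.degrees(np.arctan2(*(hk-c)[:,[1,0]].T)),np.hypot(*(hk-c)[:,:2].T))
E
```

```text
cap top [[ 0.5635 -0.1673  0.036 ]
 [ 0.5842 -0.1688  0.036 ]
 [ 0.5621 -0.1878  0.036 ]
 [ 0.5436 -0.1654  0.036 ]
 [ 0.5656 -0.1465  0.036 ]]
[ 0.5639 -0.1671  0.036 ] [ -4.7801 -94.974  175.2096  85.1928] [0.0204 0.0207 0.0204 0.0207]
scene cap [[ 0.5655 -0.1657  0.036 ]
 [ 0.5668 -0.1455  0.036 ]
 [ 0.5858 -0.1681  0.036 ]
 [ 0.5642 -0.1864  0.036 ]
 [ 0.5455 -0.1639  0.036 ]]
[ 0.5656 -0.166   0.036 ] [ 86.4581  -5.9598 -93.9329 173.9834]
seal [[0.5027 0.1779 0.094 ]] [[0.5048 0.1779 0.094 ]]
foot,tab [[0.503  0.1777 0.01  ]] [[0.4558 0.1861 0.01  ]]
[0.5033 0.1788 0.076 ] [[0.5214 0.1905 0.076 ]
 [0.5147 0.1606 0.076 ]
 [0.4922 0.1958 0.076 ]
 [0.485  0.1682 0.076 ]] [  32.9417  -57.9389  123.1922 -150.1927] [0.0215 0.0215 0.0203 0.0211]
```

```bash
cat >> h.py <<'E'
np.set_printoptions(precision=4,suppress=True)
def st(prev=None):
    s=ctrl.get_state();R=Ro.from_rotvec(s["tool_rot"]).as_matrix()
    z=R[:,2];print("t",round(s["time"],2),"p",s["position"],"jawyaw",round(np.degrees(np.arctan2(z[1],z[0])),2),"ydown",R[:,1],"F",s["ft_force"],"M",s["torque"],"w",round(s["grip_width"]*87,2),"q",s["joint_positions"])
    return s,R
def plan(p,yaw=None):
    "yaw: wanted jaw-axis yaw deg; prints total shift in tool axes mm and total turn"
    s,R=st();d=R.T@(np.array(p)-s["position"])*1000
    z=np.array([np.cos(np.radians(yaw)),np.sin(np.radians(yaw)),0]);y=np.array([0,0,-1.]);x=np.cross(y,z)
    w=Ro.from_matrix(R.T@np.c_[x,y,z]).as_rotvec()
    dn=np.c_[x,y,z].T@(np.array(p)-s["position"])*1000
    print("shift now-axes",d,"shift final-axes",dn,"turn",w,"min rows",np.linalg.norm(d)/41.7,np.degrees(np.linalg.norm(w))/7.16)
E
python3 - <<'E'
from h import *
s,R=st();print(R)
plan([.5037,.178,.24],-13)
E
```

```text
t 0.1 p [0.1993 0.6182 0.2215] jawyaw 72.14 ydown [-0.0005 -0.0017 -1.    ] F [ 0.3123 -0.038  -0.0111] M [-0.0042  0.0206 -0.0183] w 86.7 q [-1.2449  0.3218 -0.0701  1.4516  0.0226  1.3708 -0.0569]
[[ 0.9518 -0.0005  0.3067]
 [-0.3067 -0.0017  0.9518]
 [ 0.0001 -1.     -0.0017]]
t 0.1 p [0.1993 0.6182 0.2215] jawyaw 72.14 ydown [-0.0005 -0.0017 -1.    ] F [ 0.3123 -0.038  -0.0111] M [-0.0042  0.0206 -0.0183] w 86.7 q [-1.2449  0.3218 -0.0701  1.4516  0.0226  1.3708 -0.0569]
shift now-axes [ 424.761   -17.8566 -325.6227] shift final-axes [360.411  -18.4506 395.6443] turn [0.0013 1.486  0.0013] min rows 12.841964962107957 11.890987261800028
```

Request:
{"api": "play_rows", "payload": {"translation": [[0, 0, 0], [0, 0, 0], [0, 0, 0], [0, 0, 0], [0, 0, 0], [0, 0, 0], [0, 0, 0], [0, 0, 0], [0, 0, 0], [0, 0, 0]], "turn": [[0, 0.1, 0], [0, 0.1, 0], [0, 0.1, 0], [0, 0.1, 0], [0, 0.1, 0], [0, 0.1, 0], [0, 0.1, 0], [0, 0.1, 0], [0, 0.1, 0], [0, 0, 0]], "fingers": [1, 1, 1, 1, 1, 1, 1, 1, 1, 1]}}

```text
time: 0.93
position: [0.1994, 0.6184, 0.222]
tool_rot: [-1.358, 0.942, -0.943]
ft_force: [-0.6, 0.4, 0.1]
grip_width: 1.003
```

Run:
```python
from h import *
plan([.53,.18,.22],15);plan([.5645,-.1667,.16],15)
```

```text
t 0.93 p [0.1994 0.6184 0.222 ] jawyaw 20.43 ydown [-0.    -0.001 -1.   ] F [-0.5662  0.4456  0.1374] M [-0.056   0.044  -0.0045] w 87.29 q [-1.3368  0.3187  0.0471  1.455  -0.0148  1.3692 -0.9326]
shift now-axes [526.1743   2.4071 156.8226] shift final-axes [508.9881   1.9766 205.8779] turn [0.0003 0.0947 0.001 ] min rows 13.1667230119906 0.7579201124110566
t 0.93 p [0.1994 0.6184 0.222 ] jawyaw 20.43 ydown [-0.    -0.001 -1.   ] F [-0.5662  0.4456  0.1374] M [-0.056   0.044  -0.0045] w 87.29 q [-1.3368  0.3187  0.0471  1.455  -0.0148  1.3692 -0.9326]
shift now-axes [863.0586  62.7564  68.1771] shift final-axes [852.8038  61.9766 149.4698] turn [0.0003 0.0947 0.001 ] min rows 20.81579906896617 0.7579201124110566
```

Request:
{"api": "play_rows", "payload": {"translation": [[20, 0, 6], [34, 0, 10], [36, 0, 11], [36, 0, 11], [36, 0, 11], [36, 0, 11], [36, 0, 11], [36, 0, 11], [36, 0, 11], [36, 0, 11]], "turn": [[0, 0.02, 0], [0, 0.02, 0], [0, 0.02, 0], [0, 0.02, 0], [0, 0.015, 0], [0, 0, 0], [0, 0, 0], [0, 0, 0], [0, 0, 0], [0, 0, 0]], "fingers": [1, 1, 1, 1, 1, 1, 1, 1, 1, 1]}}

```text
time: 1.77
position: [0.3968, 0.3186, 0.2225]
tool_rot: [-1.324, 1.01, -1.01]
ft_force: [1.1, 0.6, -0.3]
grip_width: 1.0
```

Run:
```python
from h import *
plan([.5645,-.1667,.14],15)
```

```text
t 1.77 p [0.3968 0.3186 0.2225] jawyaw 15.32 ydown [ 0.      0.0002 -1.    ] F [ 1.0955  0.5939 -0.2922] M [-0.0638 -0.0307 -0.0058] w 86.99 q [-1.0044  0.0146  0.2797  1.8051 -0.0043  1.3224 -0.4564]
shift now-axes [512.3761  82.4528  33.5651] shift final-axes [512.1701  82.5257  36.4084] turn [-0.0001  0.0055 -0.0001] min rows 12.471276431568098 0.04435377507369848
```

Request:
{"api": "play_rows", "payload": {"translation": [[36, 0, 10], [36, 0, 8], [36, 0, 6], [36, 0, 6], [36, 0, 4], [36, 5, 0], [36, 10, 0], [36, 10, 0], [36, 10, 0], [36, 10, 0]], "turn": [[0, 0, 0], [0, 0, 0], [0, 0, 0], [0, 0, 0], [0, 0, 0], [0, 0, 0], [0, 0, 0], [0, 0, 0], [0, 0, 0], [0, 0, 0]], "fingers": [1, 1, 1, 1, 1, 1, 1, 1, 1, 1]}}

```text
time: 2.6
position: [0.523, -0.0199, 0.1772]
tool_rot: [-1.323, 1.01, -1.01]
ft_force: [0.2, -0.0, 0.2]
grip_width: 1.002
```

Request:
{"api": "play_rows", "payload": {"translation": [[36, 0, 0], [30, 0, 0], [20, 0, 0], [10, 0, 0], [0, 0, 0], [0, 0, 0], [0, 0, 0], [0, 0, 0], [0, 0, 0], [0, 0, 0]], "turn": [[0, 0, 0], [0, 0, 0], [0, 0, 0], [0, 0, 0], [0, 0, 0], [0, 0, 0], [0, 0, 0], [0, 0, 0], [0, 0, 0], [0, 0, 0]], "fingers": [1, 1, 1, 1, 1, 1, 1, 1, 1, 1]}}

```text
time: 3.43
position: [0.5481, -0.1096, 0.1776]
tool_rot: [-1.323, 1.011, -1.011]
ft_force: [0.3, -0.3, -0.2]
grip_width: 1.0
```

Run:
```python
from h import *
plan([.5645,-.1667,.07],15)
for n in("scene","top"):
    cv2.imwrite(f"pics/{n}1.png",ctrl.get_image(n))
s=cv2.imread("pics/scene1.png")
cv2.imwrite("pics/s1c.png",cv2.resize(s[200:400,270:470],None,fx=3,fy=3,interpolation=cv2.INTER_CUBIC))
```

```text
t 3.43 p [ 0.5481 -0.1096  0.1776] jawyaw 15.25 ydown [ 0.0001  0.0006 -1.    ] F [ 0.2752 -0.2723 -0.1644] M [-0.0861  0.0946 -0.0243] w 86.97 q [-0.4953  0.1795  0.7236  1.7649 -0.1258  1.244   0.527 ]
shift now-axes [ 59.4373 107.5618   0.8371] shift final-axes [ 59.3722 107.5952   1.1193] turn [-0.0002  0.0043 -0.0006] min rows 2.9471085093729448 0.034939901860718964
```

View pics/s1c.png

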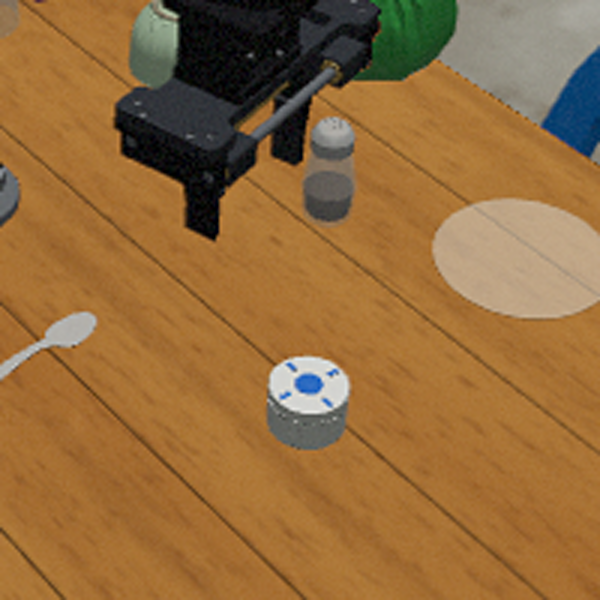

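Request:
{"api": "play_rows", "payload": {"translation": [[15, 10, 0], [20, 15, 0.5], [15, 20, 0.5], [10, 20, 0], [0, 20, 0], [0, 15, 0], [0, 7, 0], [0, 0, 0], [0, 0, 0], [0, 0, 0]], "turn": [[0, 0, 0], [0, 0, 0], [0, 0, 0], [0, 0, 0], [0, 0, 0], [0, 0, 0], [0, 0, 0], [0, 0, 0], [0, 0, 0], [0, 0, 0]], "fingers": [1, 1, 1, 1, 1, 1, 1, 1, 1, 1]}}

```text
time: 4.37
position: [0.5656, -0.1686, 0.0718]
tool_rot: [-1.322, 1.011, -1.013]
ft_force: [0.5, 0.8, -0.7]
grip_width: 0.998
```

Run:
```python
from h import *
plan([.5645,-.1667,.012],15)
for n in("scene","top"):
    cv2.imwrite(f"pics/{n}2.png",ctrl.get_image(n))
s=cv2.imread("pics/scene2.png");t=cv2.imread("pics/top2.png")
cv2.imwrite("pics/s2c.png",np.hstack([cv2.resize(s[270:370,320:420],None,fx=4,fy=4,interpolation=cv2.INTER_CUBIC),cv2.resize(t[210:310,370:470],None,fx=4,fy=4,interpolation=cv2.INTER_CUBIC)]))
```

```text
t 4.37 p [ 0.5656 -0.1686  0.0718] jawyaw 15.15 ydown [ 0.002  -0.0001 -1.    ] F [ 0.505   0.7618 -0.7372] M [-0.0619  0.0726 -0.0035] w 86.85 q [-0.3478  0.3754  0.7137  1.7997 -0.2782  1.0671  0.7313]
shift now-axes [-2.1315 59.7619 -0.6644] shift final-axes [-2.0904 59.7645 -0.556 ] turn [-0.0019  0.0027  0.0007] min rows 1.4341390075449425 0.026743303060936693
```

View pics/s2c.png

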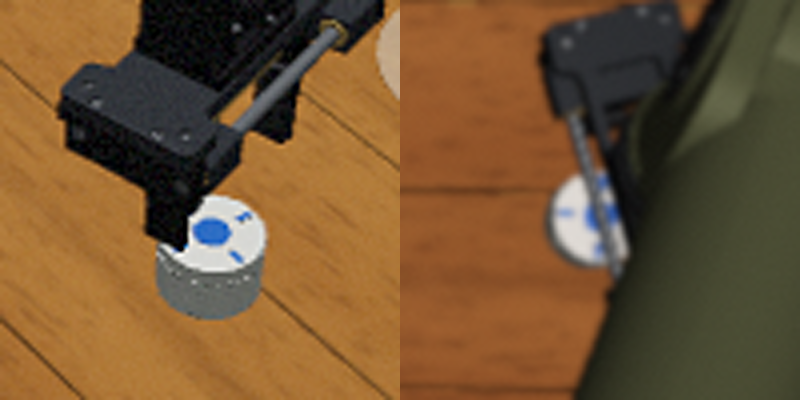

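Request:
{"api": "play_rows", "payload": {"translation": [[-1, 10, -0.5], [-1, 12, 0], [0, 12, 0], [0, 10, 0], [0, 8, 0], [0, 5, 0], [0, 2.5, 0], [0, 0, 0], [0, 0, 0], [0, 0, 0]], "turn": [[0, 0, 0], [0, 0, 0], [0, 0, 0], [0, 0, 0], [0, 0, 0], [0, 0, 0], [0, 0, 0], [0, 0, 0], [0, 0, 0], [0, 0, 0]], "fingers": [1, 1, 1, 1, 1, 1, 1, 1, 1, 1]}}

```text
time: 5.3
position: [0.5641, -0.167, 0.0116]
tool_rot: [-1.322, 1.012, -1.013]
ft_force: [0.6, -0.6, -0.1]
grip_width: 0.998
```

Run:
```python
from h import *
plan([.5645,-.1667,.012],15)
```

```text
t 5.3 p [ 0.5641 -0.167   0.0116] jawyaw 15.12 ydown [ 0.001  -0.0001 -1.    ] F [ 0.6076 -0.5981 -0.0833] M [-0.0941  0.0393 -0.0038] w 86.83 q [-0.3153  0.4525  0.6767  1.8439 -0.3404  0.9624  0.7737]
shift now-axes [-0.1635 -0.431   0.413 ] shift final-axes [-0.1646 -0.4314  0.4122] turn [-0.001   0.0021  0.0004] min rows 0.014842393438617745 0.019048192910521462
```

Close on the cap, gently first, then firmer.

Request:
{"api": "play_rows", "payload": {"translation": [[0, 0, 0], [0, 0, 0], [0, 0, 0], [0, 0, 0], [0, 0, 0], [0, 0, 0], [0, 0, 0], [0, 0, 0], [0, 0, 0], [0, 0, 0]], "turn": [[0, 0, 0], [0, 0, 0], [0, 0, 0], [0, 0, 0], [0, 0, 0], [0, 0, 0], [0, 0, 0], [0, 0, 0], [0, 0, 0], [0, 0, 0]], "fingers": [0.6, 0.5, 0.4, 0.3, 0.25, 0.2, 0.1, 0, 0, 0], "grip_force": 10}}

```text
time: 6.13
position: [0.5638, -0.1667, 0.0111]
tool_rot: [-1.322, 1.012, -1.013]
ft_force: [0.5, -0.2, 0.7]
grip_width: 0.638
```

Request:
{"api": "play_rows", "payload": {"translation": [[0, 0, 0], [0, 0, 0], [0, 0, 0], [0, 0, 0], [0, 0, 0], [0, 0, 0], [0, -2, 0], [0, -4, 0], [0, -6, 0], [0, -6, 0]], "turn": [[0, 0, 0], [0, 0, 0], [0, 0, 0], [0, 0, 0], [0, 0, 0], [0, 0, 0], [0, 0, 0], [0, 0, 0], [0, 0, 0], [0, 0, 0]], "fingers": [-0.5, -0.5, -0.5, -0.5, -0.5, -0.5, -0.5, -0.5, -0.5, -0.5], "grip_force": 40}}

```text
time: 6.97
position: [0.5634, -0.1669, 0.0295]
tool_rot: [-1.323, 1.013, -1.012]
ft_force: [0.7, 0.2, -0.3]
grip_width: 0.625
```

Run:
```python
from h import *
plan([.5037,.178,.14],7)
plan([.5645,-.1667,.15],15)
```

```text
t 6.97 p [ 0.5634 -0.1669  0.0295] jawyaw 15.12 ydown [-0.0004 -0.     -1.    ] F [ 0.6893  0.2347 -0.3091] M [-0.0557  0.0147  0.0486] w 54.4 q [-0.3274  0.4273  0.6896  1.834  -0.3197  0.9942  0.7589]
shift now-axes [-348.5076 -110.5033   32.2196] shift final-axes [-349.5639 -110.5165  -17.2576] turn [ 0.0004  0.1416 -0.    ] min rows 8.801535287868333 1.1334991061945532
t 6.97 p [ 0.5634 -0.1669  0.0295] jawyaw 15.12 ydown [-0.0004 -0.     -1.    ] F [ 0.6893  0.2347 -0.3091] M [-0.0557  0.0147  0.0486] w 54.4 q [-0.3274  0.4273  0.6896  1.834  -0.3197  0.9942  0.7589]
shift now-axes [   0.1201 -120.5169    1.0241] shift final-axes [   0.1271 -120.5165    1.0736] turn [ 0.0004  0.002  -0.0001] min rows 2.890199882531723 0.01651476429180394
```

Request:
{"api": "play_rows", "payload": {"translation": [[0, -10, 0], [0, -15, 0], [0, -20, 0], [0, -20, 0], [0, -20, 0], [0, -15, 0], [0, -10, 0], [0, -7, 0], [0, 0, 0], [0, 0, 0]], "turn": [[0, 0, 0], [0, 0, 0], [0, 0, 0], [0, 0, 0], [0, 0, 0], [0, 0, 0], [0, 0, 0], [0, 0, 0], [0, 0, 0], [0, 0, 0]], "fingers": [-0.5, -0.5, -0.5, -0.5, -0.5, -0.5, -0.5, -0.5, -0.5, -0.5]}}

```text
time: 7.8
position: [0.5635, -0.1666, 0.1459]
tool_rot: [-1.322, 1.013, -1.012]
ft_force: [-0.8, -0.8, -0.4]
grip_width: 0.631
```

Run:
```python
from h import *
plan([.5037,.178,.15],7)
cv2.imwrite("pics/scene3.png",ctrl.get_image("scene"))
s=cv2.imread("pics/scene3.png")
cv2.imwrite("pics/s3c.png",cv2.resize(s[200:330,320:450],None,fx=5,fy=4.5,interpolation=cv2.INTER_CUBIC))
```

```text
t 7.8 p [ 0.5635 -0.1666  0.1459] jawyaw 15.14 ydown [-0.0001  0.0003 -1.    ] F [-0.8021 -0.7543 -0.3848] M [-0.0177  0.1058 -0.0202] w 54.9 q [-0.3875  0.2885  0.7461  1.7334 -0.2088  1.2012  0.6781]
shift now-axes [-348.2689   -3.9964   32.2312] shift final-axes [-349.3239   -4.0911  -17.3812] turn [ 0.      0.142  -0.0003] min rows 8.388010051874183 1.136316987850577
```

View pics/s3c.png

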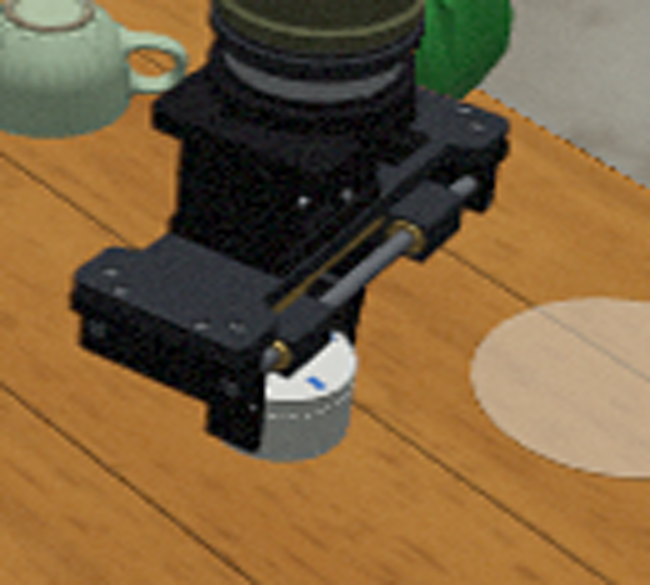

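Run:
```python
from h import *
k=onz("scene",[(320+317.5/5-.5,200+383.5/4.5-.5)],.146+.0249)[0];c=np.array([.5635,-.1666])
d=k[:2]-c;print(k,d,np.hypot(*d),np.degrees(np.arctan2(d[1],d[0])))
```

```text
[ 0.5624 -0.1866  0.1709] [-0.0011 -0.02  ] 0.020048045217606586 -93.15183152235774
```

Request:
{"api": "play_rows", "payload": {"translation": [[-20, 0, 2], [-30, 0, 3], [-36, 0, 3.5], [-36, 0, 3.5], [-36, 0, 3.5], [-36, 0, 3.5], [-36, 0, 3.5], [-36, 0, 3.5], [-36, 0, 3.5], [-25, 0, 2]], "turn": [[0, 0, 0], [0, 0, 0], [0, 0, 0], [0, 0, 0], [0, 0, 0], [0, 0, 0], [0, 0, 0], [0, 0, 0], [0, 0, 0], [0, 0, 0]], "fingers": [-0.5, -0.5, -0.5, -0.5, -0.5, -0.5, -0.5, -0.5, -0.5, -0.5]}}

```text
time: 8.68
position: [0.5068, 0.161, 0.1448]
tool_rot: [-1.325, 1.012, -1.008]
ft_force: [0.8, -0.6, -0.8]
grip_width: 0.631
```

Request:
{"api": "play_rows", "payload": {"translation": [[-15, 0, 0], [-6, 0, 0], [0, 0, 0], [0, 0, 0], [0, 0, 0], [0, 0, 0], [0, 0, 0], [0, 0, 0], [0, 0, 0], [0, 0, 0]], "turn": [[0, 0, 0], [0, 0, 0], [0, 0.05, 0], [0, 0.05, 0], [0, 0.04, 0], [0, 0, 0], [0, 0, 0], [0, 0, 0], [0, 0, 0], [0, 0, 0]], "fingers": [-0.5, -0.5, -0.5, -0.5, -0.5, -0.5, -0.5, -0.5, -0.5, -0.5]}}

```text
time: 9.52
position: [0.5033, 0.1771, 0.146]
tool_rot: [-1.266, 1.117, -1.117]
ft_force: [0.5, 0.0, -0.1]
grip_width: 0.633
```

Run:
```python
from h import *
plan([.5037,.178,.13],7)
for n in("scene","top"):
    cv2.imwrite(f"pics/{n}4.png",ctrl.get_image(n))
s=cv2.imread("pics/scene4.png");t=cv2.imread("pics/top4.png")
cv2.imwrite("pics/s4c.png",np.hstack([cv2.resize(s[180:280,200:300],None,fx=4,fy=4,interpolation=cv2.INTER_CUBIC),cv2.resize(t[240:340,220:320],None,fx=4,fy=4,interpolation=cv2.INTER_CUBIC)]))
```

```text
t 9.52 p [0.5033 0.1771 0.146 ] jawyaw 7.11 ydown [-0.0001 -0.0001 -1.    ] F [ 0.5076  0.0176 -0.0533] M [-0.0828  0.047   0.0186] w 55.05 q [-0.8837  0.1319  0.5368  1.8571 -0.0729  1.172  -0.1982]
shift now-axes [-0.831  15.9605  0.5402] shift final-axes [-0.8299 15.9607  0.537 ] turn [0.0001 0.0019 0.0001] min rows 0.38348290725282547 0.01552767828502815
```

View pics/s4c.png

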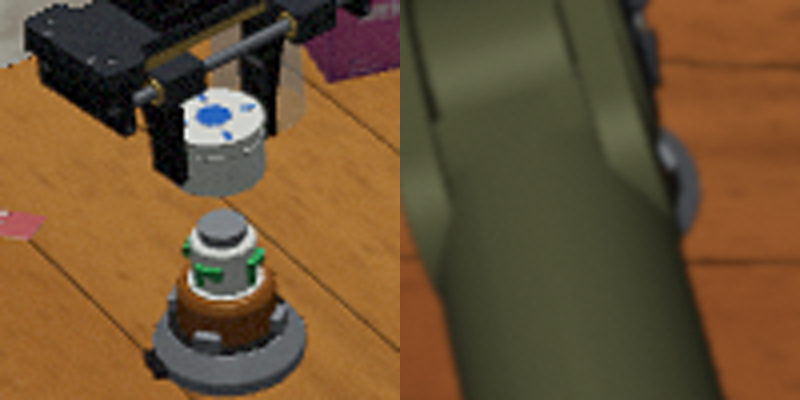

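Run:
```python
from h import *
s=cv2.imread("pics/scene4.png");k=10;x0,y0=233,195
a=cv2.resize(s[y0:y0+60,x0:x0+45],None,fx=k,fy=k,interpolation=cv2.INTER_CUBIC)
b=a.copy()
def dr(X,col):
    p=((proj("scene",X)-[x0,y0]+.5)*k-.5).astype(int); cv2.polylines(b,[p.reshape(-1,1,2)],False,col,1)
def arc(c,r,z,a0,a1): 
    t=np.radians(np.linspace(a0,a1,40));return np.c_[c[0]+r*np.cos(t),c[1]+r*np.sin(t),0*t+z]
J=(.5045,.178)
dr(arc(J,.0145,.094,0,360),(0,0,255));dr(arc(J,.0195,.085,0,360),(255,0,0))
for i in range(4): dr(arc(J,.0237,.076,32+90*i-22,32+90*i+22),(0,0,255))
C=(.5033,.1771);dr(arc(C,.028,.171,0,360),(0,0,255));dr(arc(C,.028,.135,0,360),(255,0,255))
for i in range(4): dr(arc(C,.0205,.171,-13+90*i-3,-13+90*i+3),(0,255,255))
dr(arc(C,.004,.171,0,360),(0,255,255))
cv2.imwrite("pics/ov4.png",np.hstack([a,b])[:,:800] if a.shape[1]*2<=800 else cv2.resize(np.hstack([a,b]),(800,533)))
```

```text
(no output)
```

View pics/ov4.png

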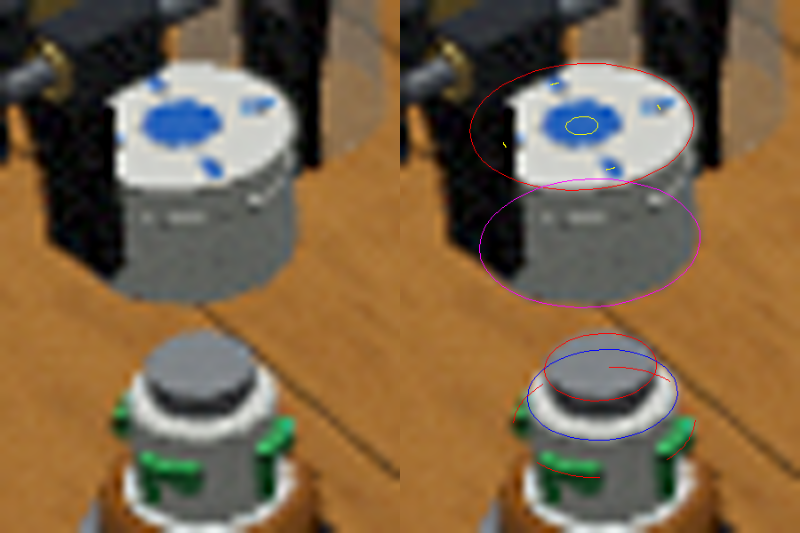

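Request:
{"api": "play_rows", "payload": {"translation": [[-0.4, 4, 0.4], [-0.4, 8, 0.4], [0, 9, 0], [0, 8, 0], [0, 7, 0], [0, 6, 0], [0, 4, 0], [0, 0, 0], [0, 0, 0], [0, 0, 0]], "turn": [[0, 0, 0], [0, 0, 0], [0, 0, 0], [0, 0, 0], [0, 0, 0], [0, 0, 0], [0, 0, 0], [0, 0, 0], [0, 0, 0], [0, 0, 0]], "fingers": [-0.5, -0.5, -0.5, -0.5, -0.5, -0.5, -0.5, -0.5, -0.5, -0.5]}}

```text
time: 10.45
position: [0.5043, 0.1784, 0.1004]
tool_rot: [-1.265, 1.117, -1.118]
ft_force: [0.1, -0.8, -0.8]
grip_width: 0.631
```

Run:
```python
from h import *
plan([.504,.178,.088],7)
cv2.imwrite("pics/scene5.png",ctrl.get_image("scene"))
s=cv2.imread("pics/scene5.png");k=10;x0,y0=233,205
cv2.imwrite("pics/s5c.png",cv2.resize(s[y0:y0+60,x0-10:x0+50],None,fx=k,fy=k,interpolation=cv2.INTER_CUBIC))
```

```text
t 10.45 p [0.5043 0.1784 0.1004] jawyaw 7.1 ydown [ 0.0007  0.0004 -1.    ] F [ 0.08   -0.7822 -0.832 ] M [-0.0776  0.0201 -0.0136] w 54.9 q [-0.8726  0.1852  0.5329  1.9025 -0.1063  1.0807 -0.1731]
shift now-axes [ 0.3584 12.4297 -0.3521] shift final-axes [ 0.3555 12.4301 -0.3423] turn [-0.0007  0.0018 -0.0003] min rows 0.29831875265188845 0.015595431720361496
```

View pics/s5c.png

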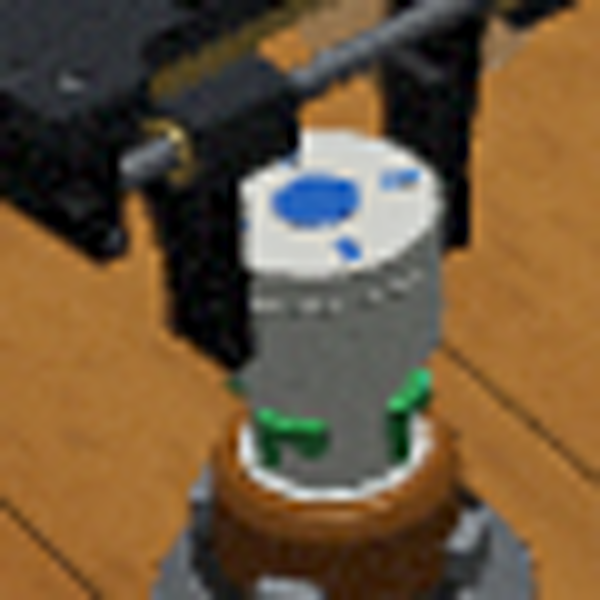

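Request:
{"api": "play_rows", "payload": {"translation": [[0, 1.5, 0], [0, 1.5, 0], [0, 1.5, 0], [0, 1.5, 0], [0, 1.5, 0], [0, 1.5, 0], [0, 1.5, 0], [0, 1.5, 0], [0, 0, 0], [0, 0, 0]], "turn": [[0, 0, 0], [0, 0, 0], [0, 0, 0], [0, 0, 0], [0, 0, 0], [0, 0, 0], [0, 0, 0], [0, 0, 0], [0, 0, 0], [0, 0, 0]], "fingers": [-0.5, -0.5, -0.5, -0.5, -0.5, -0.5, -0.5, -0.5, -0.5, -0.5]}}

```text
time: 11.33
position: [0.5039, 0.1783, 0.0879]
tool_rot: [-1.265, 1.117, -1.117]
ft_force: [0.2, 0.7, 0.2]
grip_width: 0.631
```

Run:
```python
from h import *
plan([.504,.178,.081],7)
```

```text
t 11.33 p [0.5039 0.1783 0.0879] jawyaw 7.1 ydown [-0.0001 -0.0001 -1.    ] F [0.1709 0.6698 0.23  ] M [-0.0357  0.0325  0.0002] w 54.93 q [-0.8689  0.2005  0.531   1.9144 -0.1161  1.0568 -0.1654]
shift now-axes [0.3048 6.9477 0.08  ] shift final-axes [0.305  6.9477 0.0796] turn [0.0001 0.0018 0.    ] min rows 0.16678333773486098 0.014684903600593513
```

No contact, so the lugs are past the rim. Next I feel for the hook level (0.084) down to 0.081.

Request:
{"api": "play_rows", "payload": {"translation": [[0, 1, 0], [0, 1, 0], [0, 1, 0], [0, 1, 0], [0, 1, 0], [0, 1, 0], [0, 1, 0], [0, 0, 0], [0, 0, 0], [0, 0, 0]], "turn": [[0, 0, 0], [0, 0, 0], [0, 0, 0], [0, 0, 0], [0, 0, 0], [0, 0, 0], [0, 0, 0], [0, 0, 0], [0, 0, 0], [0, 0, 0]], "fingers": [-0.5, -0.5, -0.5, -0.5, -0.5, -0.5, -0.5, -0.5, -0.5, -0.5]}}

```text
time: 12.17
position: [0.5041, 0.1784, 0.0811]
tool_rot: [-1.265, 1.117, -1.117]
ft_force: [0.4, 0.5, -1.3]
grip_width: 0.632
```

Run:
```python
from h import *
plan([.504,.178,.0711],7)
```

```text
t 12.17 p [0.5041 0.1784 0.0811] jawyaw 7.11 ydown [ 0.0004  0.0002 -1.    ] F [ 0.3955  0.4794 -1.3171] M [ 0.0431 -0.2958  0.0082] w 54.96 q [-0.8666  0.2095  0.5297  1.9204 -0.122   1.0425 -0.1607]
shift now-axes [ 0.3768  9.9523 -0.1677] shift final-axes [ 0.3761  9.9524 -0.1624] turn [-0.0005  0.0019 -0.0001] min rows 0.2388687994913444 0.01577600162140862
```

Request:
{"api": "play_rows", "payload": {"translation": [[0, 1, 0], [0, 1, 0], [0, 1, 0], [0, 1, 0], [0, 1, 0], [0, 1, 0], [0, 1, 0], [0, 1, 0], [0, 0, 0], [0, 0, 0]], "turn": [[0, 0, 0], [0, 0, 0], [0, 0, 0], [0, 0, 0], [0, 0, 0], [0, 0, 0], [0, 0, 0], [0, 0, 0], [0, 0, 0], [0, 0, 0]], "fingers": [-0.5, -0.5, -0.5, -0.5, -0.5, -0.5, -0.5, -0.5, -0.5, -0.5]}}

```text
time: 13.0
position: [0.5042, 0.1784, 0.0739]
tool_rot: [-1.265, 1.117, -1.117]
ft_force: [-1.4, 0.1, 7.1]
grip_width: 0.631
```

Run:
```python
from h import *
plan([.504,.178,.0711],7)
```

```text
t 13.0 p [0.5042 0.1784 0.0739] jawyaw 7.1 ydown [ 0.0003  0.0006 -1.    ] F [-1.3543  0.0882  7.1165] M [-0.1671  0.3737 -0.0185] w 54.87 q [-0.8638  0.2192  0.5284  1.9263 -0.1289  1.0284 -0.1552]
shift now-axes [ 0.3915  2.8324 -0.2861] shift final-axes [ 0.3903  2.8327 -0.2842] turn [-0.0004  0.0018 -0.0006] min rows 0.06891131384363479 0.01525977732520932
```

Request:
{"api": "play_rows", "payload": {"translation": [[0, 0.5, 0], [0, 0.5, 0], [0, 0.5, 0], [0, 0.5, 0], [0, 0.5, 0], [0, 0.5, 0], [0, 0, 0], [0, 0, 0], [0, 0, 0], [0, 0, 0]], "turn": [[0, 0, 0], [0, 0, 0], [0, 0, 0], [0, 0, 0], [0, 0, 0], [0, 0, 0], [0, 0, 0], [0, 0, 0], [0, 0, 0], [0, 0, 0]], "fingers": [-0.5, -0.5, -0.5, -0.5, -0.5, -0.5, -0.5, -0.5, -0.5, -0.5]}}

```text
time: 13.83
position: [0.5043, 0.1784, 0.0713]
tool_rot: [-1.264, 1.118, -1.117]
ft_force: [-2.3, -0.4, 10.0]
grip_width: 0.627
```

Run:
```python
from h import *
plan([.504,.178,.0711],7)
cv2.imwrite("pics/scene6.png",ctrl.get_image("scene"))
s=cv2.imread("pics/scene6.png");k=10;x0,y0=233,210
cv2.imwrite("pics/s6c.png",cv2.resize(s[y0:y0+60,x0-10:x0+50],None,fx=k,fy=k,interpolation=cv2.INTER_CUBIC))
```

```text
t 13.83 p [0.5043 0.1784 0.0713] jawyaw 7.1 ydown [ 0.0003  0.0009 -1.    ] F [-2.3016 -0.432  10.0027] M [-0.2823  0.5413  0.0554] w 54.54 q [-0.8626  0.2227  0.5278  1.9285 -0.1315  1.0232 -0.1531]
shift now-axes [ 0.4019  0.2295 -0.3316] shift final-axes [ 0.4023  0.23   -0.3308] turn [-0.0004  0.0017 -0.0008] min rows 0.013653901331646498 0.015863731593407506
```

View pics/s6c.png

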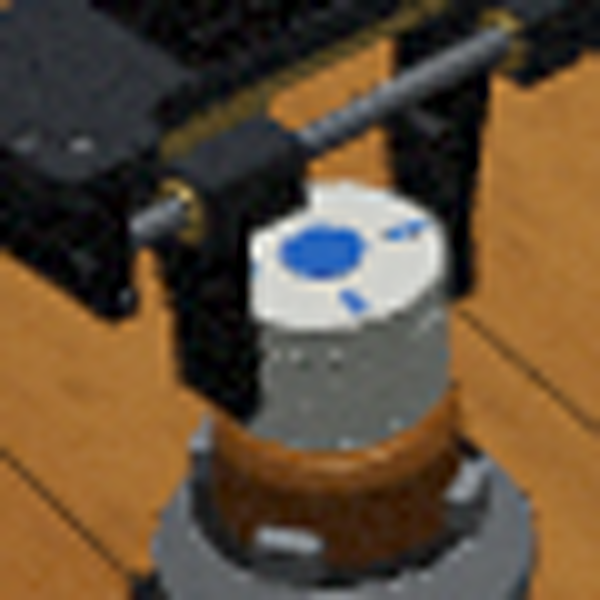

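Request:
{"api": "play_rows", "payload": {"translation": [[0, 0.5, 0], [0, 0.5, 0], [0, 0, 0], [0, 0, 0], [0, 0, 0], [0, 0, 0], [0, 0, 0], [0, 0, 0], [0, 0, 0], [0, 0, 0]], "turn": [[0, 0, 0], [0, 0, 0], [0, 0, 0], [0, 0.04, 0], [0, 0.04, 0], [0, 0.04, 0], [0, 0.04, 0], [0, 0.04, 0], [0, 0, 0], [0, 0, 0]], "fingers": [-0.5, -0.5, -0.5, -0.5, -0.5, -0.5, -0.5, -0.5, -0.5, -0.5]}}

```text
time: 14.72
position: [0.505, 0.1787, 0.0707]
tool_rot: [-1.17, 1.265, -1.265]
ft_force: [-1.7, 0.1, 10.7]
grip_width: 0.632
```

Run:
```python
from h import *
plan([.504,.178,.0711],7)
```

```text
t 14.72 p [0.505  0.1787 0.0707] jawyaw -4.37 ydown [ 0.0019  0.0015 -1.    ] F [-1.6903  0.1242 10.7011] M [-0.1671  0.3426  0.0141] w 55.02 q [-0.8853  0.2265  0.5538  1.9293 -0.1399  1.0208 -0.3461]
shift now-axes [ 0.7941 -0.3792 -0.9846] shift final-axes [ 0.5848 -0.3762 -1.1227] turn [-0.002  -0.1985 -0.0014] min rows 0.03166838890040292 1.5884392488463364
```

Request:
{"api": "play_rows", "payload": {"translation": [[0, 0, -0.5], [0, 0, -0.5], [0, 0, 0], [0, 0, 0], [0, 0, 0], [0, 0, 0], [0, 0, 0], [0, 0, 0], [0, 0, 0], [0, 0, 0]], "turn": [[0, 0, 0], [0, 0.06, 0], [0, 0.06, 0], [0, 0.06, 0], [0, 0.06, 0], [0, 0.06, 0], [0, 0.06, 0], [0, 0, 0], [0, 0, 0], [0, 0, 0]], "fingers": [-0.5, -0.5, -0.5, -0.5, -0.5, -0.5, -0.5, -0.5, -0.5, -0.5]}}

```text
time: 15.55
position: [0.5047, 0.1789, 0.071]
tool_rot: [-0.966, 1.522, -1.522]
ft_force: [-0.3, -0.8, 10.4]
grip_width: 0.633
```

Run:
```python
from h import *
plan([.504,.178,.0711],7)
cv2.imwrite("pics/scene7.png",ctrl.get_image("scene"))
s=cv2.imread("pics/scene7.png");k=10;x0,y0=233,210
cv2.imwrite("pics/s7c.png",cv2.resize(s[y0:y0+60,x0-10:x0+50],None,fx=k,fy=k,interpolation=cv2.INTER_CUBIC))
```

```text
t 15.55 p [0.5047 0.1789 0.071 ] jawyaw -25.0 ydown [ 0.0033  0.0019 -1.    ] F [-0.3354 -0.7659 10.4013] M [-0.1461  0.1142 -0.0919] w 55.05 q [-0.9283  0.2297  0.6017  1.9322 -0.1525  1.0205 -0.6954]
shift now-axes [ 1.1455 -0.1343 -0.2742] shift final-axes [ 0.8264 -0.1301 -0.84  ] turn [-0.003  -0.5584 -0.0024] min rows 0.028430053579849363 4.468716473031572
```

View pics/s7c.png

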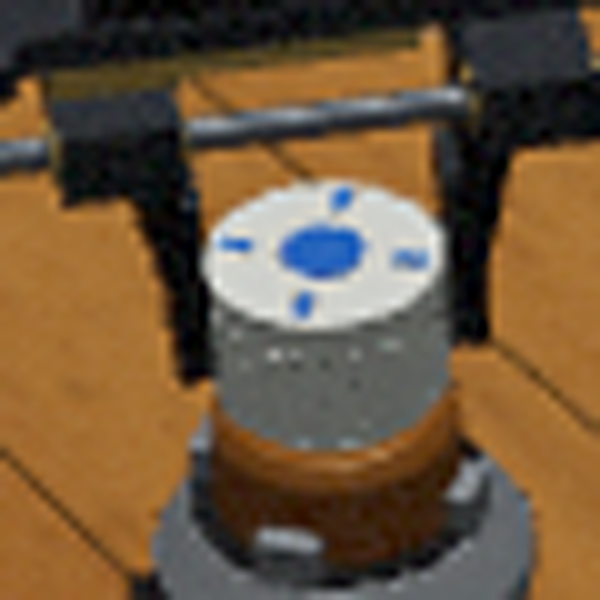

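```bash
cat >> h.py <<'E'
def ticks(L,x0,y0,k,z):
    c=onz("scene",[(x0+(u+.5)/k-.5,y0+(v+.5)/k-.5) for u,v in L],z);m=c.mean(0)
    a=np.degrees(np.arctan2(*(c-m)[:,[1,0]].T));print("ctr",m,"ang",a,"mod90",(a%90),"r",np.hypot(*(c-m)[:,:2].T))
E
python3 - <<'E'
from h import *
ticks([(343,198),(410,258),(303,303),(236,243)],223,210,10,.0959)
E
```

```text
ctr [0.5054 0.1803 0.0959] ang [  43.8865  -45.4522 -136.0398  135.1907] mod90 [43.8865 44.5478 43.9602 45.1907] r [0.0205 0.0204 0.0203 0.0205]
```

Request:
{"api": "play_rows", "payload": {"translation": [[0, 0, 0], [0, 0, 0], [0, 0, 0], [0, 0, 0], [0, 0, 0], [0, 0, 0], [0, 0, 0], [0, 0, 0], [0, 0, 0], [0, 0, 0]], "turn": [[0, 0.05, 0], [0, 0.05, 0], [0, 0.05, 0], [0, 0.04, 0], [0, 0.04, 0], [0, 0.02, 0], [0, 0.02, 0], [0, 0, 0], [0, 0, 0], [0, 0, 0]], "fingers": [-0.5, -0.5, -0.5, -0.5, -0.5, -0.5, -0.5, -0.5, -0.5, -0.5]}}

```text
time: 16.43
position: [0.5047, 0.179, 0.0709]
tool_rot: [-0.784, 1.707, -1.706]
ft_force: [0.3, 0.5, 9.6]
grip_width: 0.634
```

Run:
```python
from h import *
plan([.504,.178,.0711],7)
```

```text
t 16.43 p [0.5047 0.179  0.0709] jawyaw -40.47 ydown [ 0.0032  0.002  -1.    ] F [0.344  0.4707 9.6182] M [-0.1057  0.1727 -0.0298] w 55.14 q [-0.9606  0.2344  0.639   1.9331 -0.1641  1.0214 -0.9554]
shift now-axes [ 1.1945 -0.1548  0.0907] shift final-axes [ 0.8746 -0.1506 -0.8195] turn [-0.0026 -0.8285 -0.0029] min rows 0.02896734242765379 6.6298322898244795
```

Request:
{"api": "play_rows", "payload": {"translation": [[0, 0, 0], [0, 0, 0], [0, 0, 0], [0, 0, 0], [0, 0, 0], [0, 0, 0], [0, 0, 0], [0, 0, 0], [0, 0, 0], [0, 0, 0]], "turn": [[0, 0.02, 0], [0, 0.02, 0], [0, 0.02, 0], [0, 0.02, 0], [0, 0, 0], [0, 0, 0], [0, 0, 0], [0, 0, 0], [0, 0, 0], [0, 0, 0]], "fingers": [-0.5, -0.5, -0.5, -0.5, -0.5, -0.5, -0.5, -0.5, -0.5, -0.5]}}

```text
time: 17.27
position: [0.5048, 0.179, 0.071]
tool_rot: [-0.724, 1.76, -1.759]
ft_force: [0.3, 0.6, 10.3]
grip_width: 0.63
```

Run:
```python
from h import *
st()
```

```text
t 17.27 p [0.5048 0.179  0.071 ] jawyaw -45.04 ydown [ 0.0035  0.0021 -1.    ] F [ 0.3312  0.6317 10.3223] M [-0.0527  0.1655 -0.0559] w 54.85 q [-0.9704  0.2359  0.6503  1.9333 -0.1676  1.0215 -1.0321]
```

Request:
{"api": "play_rows", "payload": {"translation": [[0, 0, 0], [0, 0, 0], [0, 0, 0], [0, 0, 0], [0, 0, 0], [0, 0, 0], [0, 0, 0], [0, 0, 0], [0, 0, 0], [0, 0, 0]], "turn": [[0, 0.015, 0], [0, 0.015, 0], [0, 0.01, 0], [0, 0, 0], [0, 0, 0], [0, 0, 0], [0, 0, 0], [0, 0, 0], [0, 0, 0], [0, 0, 0]], "fingers": [-0.5, -0.5, -0.5, -0.5, -0.5, -0.5, -0.5, -0.5, -0.5, -0.5]}}

```text
time: 18.1
position: [0.505, 0.1791, 0.071]
tool_rot: [-0.694, 1.784, -1.784]
ft_force: [0.7, -0.6, 9.3]
grip_width: 0.63
```

Run:
```python
from h import *
st()
```

```text
t 18.1 p [0.505  0.1791 0.071 ] jawyaw -47.22 ydown [ 0.0042  0.0016 -1.    ] F [ 0.6573 -0.6419  9.2565] M [-0.0487 -0.0484  0.5398] w 54.82 q [-0.9755  0.2368  0.6558  1.9333 -0.1687  1.0212 -1.0694]
```

Request:
{"api": "play_rows", "payload": {"translation": [[0, 0, 0], [0, 0, 0], [0, -0.5, 0], [0, -0.5, 0], [0, -0.5, 0], [0, -0.5, 0], [0, -0.5, 0], [0, -0.5, 0], [0, 0, 0], [0, 0, 0]], "turn": [[0, -0.01, 0], [0, -0.005, 0], [0, 0, 0], [0, 0, 0], [0, 0, 0], [0, 0, 0], [0, 0, 0], [0, 0, 0], [0, 0, 0], [0, 0, 0]], "fingers": [-0.5, -0.5, -0.5, -0.5, -0.5, -0.5, -0.5, -0.5, -0.5, -0.5]}}

```text
time: 18.93
position: [0.505, 0.1791, 0.073]
tool_rot: [-0.705, 1.775, -1.775]
ft_force: [5.8, 0.9, 4.5]
grip_width: 0.63
```

Run:
```python
from h import *
st()
cv2.imwrite("pics/scene8.png",ctrl.get_image("scene"))
s=cv2.imread("pics/scene8.png");k=10;x0,y0=233,210
cv2.imwrite("pics/s8c.png",cv2.resize(s[y0:y0+60,x0-10:x0+50],None,fx=k,fy=k,interpolation=cv2.INTER_CUBIC))
```

```text
t 18.93 p [0.505  0.1791 0.073 ] jawyaw -46.45 ydown [ 0.0043  0.0014 -1.    ] F [5.8125 0.8523 4.4977] M [ 0.2262 -1.0199  0.1964] w 54.84 q [-0.9751  0.2333  0.6545  1.9319 -0.1653  1.0249 -1.0586]
```

View pics/s8c.png

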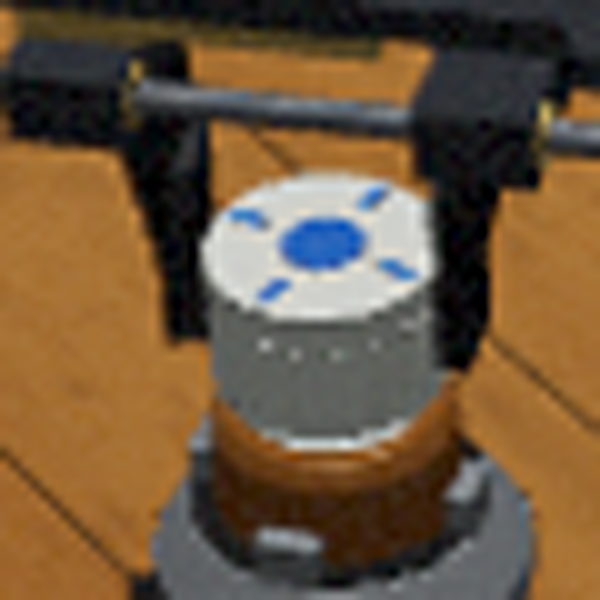

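Run:
```python
from h import *
ticks([(375,198),(399,270),(272,290),(249,217)],223,210,10,.098)
```

```text
ctr [0.5055 0.18   0.098 ] ang [  21.7342  -66.5173 -157.9233  113.4516] mod90 [21.7342 23.4827 22.0767 23.4516] r [0.0206 0.0206 0.0206 0.0207]
```

Request:
{"api": "play_rows", "payload": {"translation": [[0, 0, 0], [0, 0, 0], [0, 0, 0], [0, 0, 0], [0, 0, 0], [0, 0, 0], [0, 0, 0], [0, 0, 0], [0, 0, 0], [0, 0, 0]], "turn": [[0, -0.01, 0], [0, -0.01, 0], [0, 0, 0], [0, 0, 0], [0, 0, 0], [0, 0, 0], [0, 0, 0], [0, 0, 0], [0, 0, 0], [0, 0, 0]], "fingers": [-0.5, -0.5, -0.5, -0.5, -0.5, -0.5, -0.5, -0.5, -0.5, -0.5]}}

```text
time: 19.82
position: [0.5048, 0.179, 0.0733]
tool_rot: [-0.72, 1.763, -1.762]
ft_force: [4.2, 1.1, 6.8]
grip_width: 0.631
```

Run:
```python
from h import *
st()
```

```text
t 19.82 p [0.5048 0.179  0.0733] jawyaw -45.34 ydown [ 0.0038  0.0016 -1.    ] F [4.1855 1.1078 6.8288] M [ 0.2053 -0.7719  0.0977] w 54.88 q [-0.9726  0.2325  0.6519  1.9316 -0.1646  1.0258 -1.0397]
```

Request:
{"api": "play_rows", "payload": {"translation": [[-0.35, 0, 0.35], [0, 0, 0], [0, -0.5, 0], [0, -0.5, 0], [0, 0, 0], [0, 0, 0], [0, 0, 0], [0, 0, 0], [0, 0, 0], [0, 0, 0]], "turn": [[0, 0, 0], [0, 0, 0], [0, 0, 0], [0, 0, 0], [0, 0, 0], [0, 0, 0], [0, 0, 0], [0, 0, 0], [0, 0, 0], [0, 0, 0]], "fingers": [-0.5, -0.5, -0.5, -0.5, -0.5, -0.5, -0.5, -0.5, -0.5, -0.5]}}

```text
time: 20.65
position: [0.5049, 0.179, 0.0742]
tool_rot: [-0.721, 1.763, -1.762]
ft_force: [3.7, 1.8, 7.7]
grip_width: 0.632
```

Run:
```python
from h import *
st()
```

```text
t 20.65 p [0.5049 0.179  0.0742] jawyaw -45.33 ydown [ 0.0029  0.0015 -1.    ] F [3.7045 1.7754 7.707 ] M [ 0.1285 -0.56    0.0449] w 54.99 q [-0.9725  0.2322  0.6521  1.9299 -0.1644  1.0286 -1.0397]
```

Request:
{"api": "play_rows", "payload": {"translation": [[0, -0.5, 0.2], [0, -0.5, 0], [0, -0.5, 0], [0, 0, 0], [0, 0, 0], [0, 0, 0], [0, 0, 0], [0, 0, 0], [0, 0, 0], [0, 0, 0]], "turn": [[0, 0, 0], [0, 0, 0], [0, 0, 0], [0, 0, 0], [0, 0, 0], [0, 0, 0], [0, 0, 0], [0, 0, 0], [0, 0, 0], [0, 0, 0]], "fingers": [-0.5, -0.5, -0.5, -0.5, -0.5, -0.5, -0.5, -0.5, -0.5, -0.5]}}

```text
time: 21.48
position: [0.5048, 0.179, 0.0751]
tool_rot: [-0.721, 1.763, -1.762]
ft_force: [4.4, 1.9, 3.5]
grip_width: 0.631
```

Run:
```python
from h import *
st()
```

```text
t 21.48 p [0.5048 0.179  0.0751] jawyaw -45.32 ydown [ 0.0028  0.0014 -1.    ] F [4.4081 1.9331 3.4947] M [ 0.391  -0.8744  0.0769] w 54.87 q [-0.973   0.2309  0.6523  1.9292 -0.1631  1.0306 -1.0406]
```

Request:
{"api": "play_rows", "payload": {"translation": [[0, -0.4, 0], [0, 0, 0], [0, 0, 0], [0, 0, 0], [0, 0, 0], [0, 0, 0], [0, 0, 0], [0, 0, 0], [0, 0, 0], [0, 0, 0]], "turn": [[0, 0, 0], [0, 0, 0], [0, 0, 0], [0, 0, 0], [0, 0, 0], [0, 0, 0], [0, 0, 0], [0, 0, 0], [0, 0, 0], [0, 0, 0]], "fingers": [-0.5, -0.5, -0.5, -0.5, 0.32, 0.36, 0.4, 0.5, 0.6, 0.7]}}

```text
time: 22.32
position: [0.5029, 0.178, 0.0745]
tool_rot: [-0.726, 1.764, -1.764]
ft_force: [0.2, 0.5, 0.0]
grip_width: 0.802
```

Request:
{"api": "play_rows", "payload": {"translation": [[0, 0, 0], [0, 0, 0], [0, 0, 0], [0, 0, 0], [0, 0, 0], [0, 0, 0], [0, 0, 0], [0, 0, 0], [0, 0, 0], [0, 0, 0]], "turn": [[0, 0, 0], [0, 0, 0], [0, 0, 0], [0, 0, 0], [0, 0, 0], [0, 0, 0], [0, 0, 0], [0, 0, 0], [0, 0, 0], [0, 0, 0]], "fingers": [0.8, 0.9, 1, 1, 1, 1, 1, 1, 1, 1]}}

```text
time: 23.15
position: [0.5036, 0.1782, 0.075]
tool_rot: [-0.725, 1.764, -1.764]
ft_force: [0.6, -0.2, -0.1]
grip_width: 1.002
```

Run:
```python
from h import *
st()
cv2.imwrite("pics/scene9.png",ctrl.get_image("scene"))
s=cv2.imread("pics/scene9.png");k=10;x0,y0=233,210
cv2.imwrite("pics/s9c.png",cv2.resize(s[y0:y0+60,x0-10:x0+50],None,fx=k,fy=k,interpolation=cv2.INTER_CUBIC))
```

```text
t 23.15 p [0.5036 0.1782 0.075 ] jawyaw -45.32 ydown [ 0.0001  0.0001 -1.    ] F [ 0.5928 -0.1921 -0.1493] M [-0.067   0.1089  0.0503] w 87.18 q [-0.9731  0.2304  0.6525  1.9299 -0.1622  1.0331 -1.0408]
```

View pics/s9c.png

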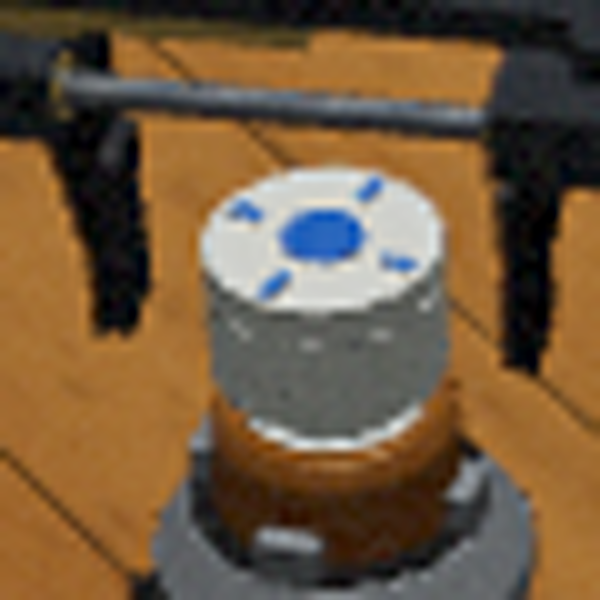

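Run:
```python
from h import *
ticks([(370,190),(400,263),(274,285),(246,211)],223,210,10,.1)
C=np.array([.505,.179])
for z in(.0955,.0975,.1): print(z,(proj("scene",[*C,z])[0]-[223,210]+.5)*10-.5)
s=cv2.imread("pics/scene9.png");k=10;x0,y0=223,210
b=cv2.resize(s[y0:y0+60,x0:x0+60],None,fx=k,fy=k,interpolation=cv2.INTER_CUBIC)
def arc(c,r,z):
    t=np.radians(np.linspace(0,360,80));return np.c_[c[0]+r*np.cos(t),c[1]+r*np.sin(t),0*t+z]
for z,col in((.0975,(255,0,255)),(.1,(0,0,255)),(.064,(0,255,0))):
    p=((proj("scene",arc((.5045,.179),.028,z))-[x0,y0]+.5)*k-.5).astype(int);cv2.polylines(b,[p.reshape(-1,1,2)],True,col,1)
cv2.imwrite("pics/ov9.png",b)
```

```text
ctr [0.5053 0.18   0.1   ] ang [  24.7698  -65.4233 -155.2015  114.4165] mod90 [24.7698 24.5767 24.7985 24.4165] r [0.0206 0.0209 0.0207 0.0209]
0.0955 [324.914  254.9665]
0.0975 [324.4465 248.0477]
0.1 [323.8608 239.3825]
```

View pics/ov9.png

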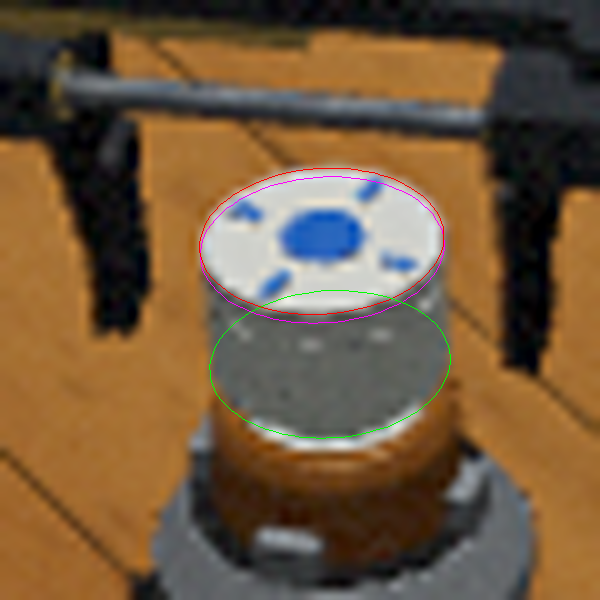

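Request:
{"api": "play_rows", "payload": {"translation": [[0, -4, 0], [0, -8, 0], [0, -12, 0], [0, -16, 0], [0, -20, 0], [0, -20, 0], [0, -20, 0], [0, -20, 0], [0, -20, 0], [0, -10, 0]], "turn": [[0, 0, 0], [0, 0, 0], [0, 0, 0], [0, 0, 0], [0, 0, 0], [0, 0, 0], [0, 0, 0], [0, 0, 0], [0, 0, 0], [0, 0, 0]], "fingers": [1, 1, 1, 1, 1, 1, 1, 1, 1, 1]}}

```text
time: 24.03
position: [0.505, 0.1785, 0.2289]
tool_rot: [-0.719, 1.763, -1.761]
ft_force: [0.5, 0.6, 0.0]
grip_width: 0.998
```

Request:
{"api": "play_rows", "payload": {"translation": [[0, 0, 0], [0, 0, 0], [0, 0, 0], [0, 0, 0], [0, 0, 0], [0, 0, 0], [0, 0, 0], [0, 0, 0], [0, 0, 0], [0, 0, 0]], "turn": [[0, 0, 0], [0, 0, 0], [0, 0, 0], [0, 0, 0], [0, 0, 0], [0, 0, 0], [0, 0, 0], [0, 0, 0], [0, 0, 0], [0, 0, 0]], "fingers": [1, 1, 1, 1, 1, 1, 1, 1, 1, 1]}}

```text
time: 24.87
position: [0.5036, 0.1782, 0.2249]
tool_rot: [-0.725, 1.764, -1.764]
ft_force: [-0.6, -0.1, -0.4]
grip_width: 1.0
```

Run:
```python
from h import *
st()
cv2.imwrite("pics/scene10.png",ctrl.get_image("scene"))
s=cv2.imread("pics/scene10.png");k=10;x0,y0=223,210
b=cv2.resize(s[y0:y0+60,x0:x0+60],None,fx=k,fy=k,interpolation=cv2.INTER_CUBIC)
cv2.imwrite("pics/s10c.png",b)
```

```text
t 24.87 p [0.5036 0.1782 0.2249] jawyaw -45.32 ydown [ 0. -0. -1.] F [-0.5602 -0.0581 -0.3662] M [-0.1077  0.086   0.0084] w 86.99 q [-1.0208  0.0718  0.667   1.7566 -0.0456  1.3288 -1.1351]
```

View pics/s10c.png

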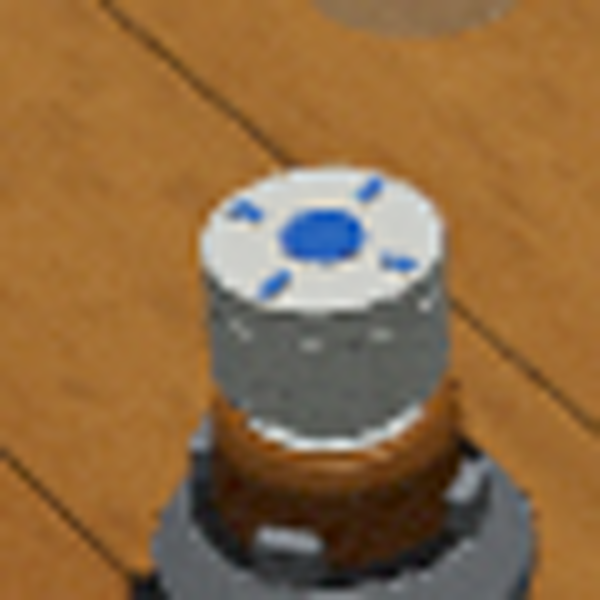

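View pics/scene10.png

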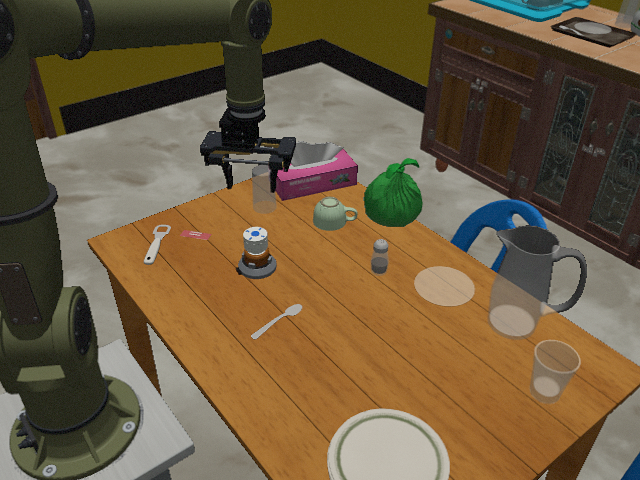

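The crop shows the cap level on the jar, its blue centre still at (321, 236). In the full picture the shaker (380, 255), spoon (277, 320) and sachet (195, 235) stand where they started, and the gripper is clear.

```bash
python3 -c "
from bench import ctrl
print(ctrl.close_job())"
```

```text
the job is handed in; nothing more can be done
None
```

The cap is on the jar and, by my last checks, locked in its notches. I handed the job in at about 25 s.

**What I did:**
- **Placing:** I gripped the cap by its top disc and set it over the neck with its lugs at the gap angle read from the pictures, about -13°. It dropped past the hook tops with no load, so the lugs were in the gaps.
- **Pressing and twisting:** I pressed it down with about 10–11 N and turned it clockwise. It met the stop about 54° on, where the moment rose to 0.54 N m, roughly 24 N at the lugs by my estimate.
- **Letting up:** I backed off about 2°, inside the 5° play, let it rise, then released it and withdrew straight up.

**Last checks:**
- **Height:** the cap top measured about 0.101 m, against 0.100 m expected when locked and 0.0975 m if jammed.
- **Angle:** the cap sits at about -65.4°, roughly 2.5° short of the stop, so inside the notches. It had not moved after the gripper withdrew.
- **Surroundings:** the shaker, spoon and sachet look unmoved in the scene camera.

**Disagreements:**
- At the first lift off the stop, a side force of about 6 N appeared, and the upward force was about 4–5 N lower than the spring alone should give. I took it for friction at the stop. Backing off and shifting sideways a little freed the rise, though about 4 N of side force stayed until I released the cap.
- The two cameras put the jar and cap centres up to 2 mm apart, within the stated calibration.

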